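Put the lid on the blue jar

ROBOT

A 7-joint arm with a two-finger parallel gripper is mounted at the origin on the work surface. World frame = base frame: x ahead of the robot, y to its left, z up, the work surface at z = 0. Lengths are in m, angles in degrees, forces in N, time in s.
With the tool pointing down it reaches from about 0.425 to 0.875 m from the base axis. Payload 8.4 kg.
Tool frame: the origin (TCP) lies at the very end of the fingers, on their centre line; the grasp point (between the pads) lies 19 mm behind it; z points along the fingers, y is the line along which they close (so a half turn about z gives the same grasp; the last joint's range is limited). The gripper opens to 87 mm and grips with 3 to 60 N. Pads are 19 mm wide; open, the fingers measure 117 mm over their backs; the gripper's body (75 mm by 190 mm) begins 51 mm behind the grasp point.
Start: joints at [69.889, 19.091, 2.286, 83.961, -0.768, 76.965, -3.352], TCP at [0.162, -0.629, 0.187] pointing down, gripper open.
Joint ranges: [-147.57, 147.57], [-21.85, 119.76], [-74.77, 79.35], [14.55, 137.4], [-85.83, 265.84], [4.83, 119.75], [-152.11, 152.11]. Speed limits (degrees/s): [127.2, 127.2, 159.86, 159.86, 180, 180, 180].

INTERFACE

Orientations are given as a 3x3 rotation matrix whose columns are the frame's x, y, z axes.
In Python, from bench import manip gives the robot as it stands. The module is installed in compiled form; this text tells all that it offers.
- The arm moves only by the tool play_rows, never from a script. Its argument "steps" is text: rows parted by semicolons, each of 7 numbers parted by spaces: the shift along the world's x, y, z in cm, then the turn, a rotation vector about the world's x, y, z in degrees, then the finger opening in cm, from 0 to 8.7. A call has 1 to 12 rows; each row is the pose to reach, as a shift and turn from the pose commanded when the call began; what a row does not reach only later rows make up. A row lasts 1/10 s, in which the tool goes at most 50 mm and 8.59 degrees, less where a joint would pass 70% of its speed; a pose out of reach is approached as far as the arm can. A call with a gripper value outside its range is refused whole. The fingers move at their own pace and stop on an object; "grip_force" is the grip in N (left out, the last holds). Time passes only in rows, so rows that repeat a pose let the fingers close. It gives the time, the measured TCP pose, the force, the opening and the grip force at its end, in the units of the state.
- manip.get_state(): the state, without advancing time (a new reading comes with each control period).
- manip.read_camera(name): name is "side" or "top" or "wrist"; returns (picture, depth): 420x560x3 uint8, red, green, blue; 420x560 float32, m along the optical axis (not along the pixel's ray), 0 where there is no reading.
- manip.camera_params(name): a dict with "K" (3x3 intrinsics, pixels), "pose" (4x4, takes a point from camera to world coordinates). Camera axes: x right, y down, z forward; pixel columns grow to the right and rows downward; lengths in m; the calibration is good to about 2 mm. A picture is of the moment at which its call begins: read the wrist's pose just before it. camera_params takes no time and is no camera call; for the wrist camera it gives the pose at the moment of the call.
- manip.job_done(): hands the job in; it is judged then, once.
The state is a dict: "time_s": time; "qpos": joint angles; "dq": joint speeds; "joint_efforts": joint torques, N m; "position": TCP position; "tcp_rot": TCP orientation; "ft_force": force on the tool from outside, world axes, zero at the start; "torque": the same for the moment, N m; "opening": finger opening in m; "gripper_force": force on a finger pad.
Only numpy, scipy, OpenCV 4.12 (cv2) and the standard library are available. Lean on these libraries where they do the work, as an engineer would, in place of code of your own. Each camera call takes 0.05 s, during which the arm holds its last target. There are 200 camera calls.

TASK

The blue stoneware jar is about to be packed. Lift the blue lid from the table and set it on the blue jar, without dropping it, so that it sits fully home and level; leave the blue jar standing about where it is, and leave the white jar and the white lid alone.

Things in the scene. Friction and masses are not known exactly. Their poses are not given: they have to be found in the camera images.
- blue_jar: Loose open round jar, blue, straight-walled, outside diameter 116 mm, inside 106 mm (wall 5 mm), 75 mm tall, about 0.8 kg, upright on the table. Origin: centre of its underside; z up along its axis, so the centre of the rim is at z = 75 mm.
- blue_lid: Loose rigid blue lid, about 0.35 kg, knob up on the table. Origin: centre of its underside, z up. Bottom up: round boss 86 mm wide, z 0-14 mm, enters the jar's mouth with 10 mm play all round; disc 132 mm wide, z 14-22, its underside rests on the rim; central straight round knob 30 mm wide, z 22-56. Seated, its origin is 61 mm above the jar's.
- white_jar: Bystander: a white jar of the same shape and size as the blue jar, open, loose. Origin: centre of its underside, z up. Not to be disturbed.
- white_lid: Bystander: a white lid of the same shape and size as the blue lid, loose, knob up on the table. Origin: centre of the underside of its boss, z up. Not to be disturbed.
Mind the look-alikes: they are no part of the job. Leave any pink look-alike of the blue_lid alone.

How it is judged (in metres and radians):
At the end, for the whole second after the job is handed in: Blue lid released and at rest on the blue jar: axes within 14 mm, lid origin 57 to 65 mm above the jar's (seated: 61), lid and jar within 10 degrees (0.17 rad) of vertical and of each other; jar within 60 mm of its start (horizontal distance between blue_lid and blue_jar below 0.014 m and z of blue_lid in the frame of blue_jar between 0.057 and 0.065 m and angle between each of blue_lid, blue_jar's own z axis and vertical below 0.17 rad and angle between the z axis of blue_lid and the z axis of blue_jar, either way round below 0.17 rad and distance of blue_jar from where it was at the start of the episode below 0.06 m and linear speed of each of blue_lid, blue_jar below 0.02 m/s); the robot touches nothing.
It fails at once if the blue lid is dropped or flung: touching nothing and faster than 0.5 m/s (a free fall of about 13 mm) (contact force between blue_lid and anything else below 0.05 N and linear speed of blue_lid above 0.5 m/s).
It fails at once if the blue jar is tipped by more than 0.35 rad (20 degrees) (angle between blue_jar's own z axis and vertical above 0.35 rad).
It fails at once if the white jar is moved by more than 30 mm (distance of white_jar from where it was at the start of the episode above 0.03 m).
It fails at once if the white lid is moved by more than 30 mm (distance of white_lid from where it was at the start of the episode above 0.03 m).
It also fails if it takes over 40 s, if anything falls off the work surface, if the arm or the gripper's body presses on something with over 40 N, if the wrist force passes 120 N, or if a joint passes its speed limit or range.

## Working session

There is one attempt and no reset: what is moved stays moved. The work goes in short steps, Python scripts to look and compute and a tool call to move; the robot and the scene stay as the last step left them, time stands still between calls to the robot, and variables do not carry over. Pictures are saved under pics/ and viewed, at most 10 in all, crops included, and the job is handed in when it is done.

Besides the shell and the picture viewer there is one more tool, called after "Emit:" by a JSON object that holds its "api" and its "payload". play_rows: Moves the arm, as the interface text tells. Its arguments: {"type":"object","properties":{"steps":{"type":"string"},"grip_force":{"type":"number"}},"required":["steps"]}

```bash
mkdir -p pics; cat > h.py <<'E'
from bench import manip
import numpy as np, cv2
def snap(n,f):
    P=manip.camera_params(n); im,d=manip.read_camera(n)
    cv2.imwrite(f'pics/{f}.png',im[...,::-1]); np.savez(f'pics/{f}.npz',im=im,d=d,K=P['K'],pose=P['pose']); return im,d,P
def load(f): 
    z=np.load(f'pics/{f}.npz'); return z['im'],z['d'],z
def cloud(d,P):
    v,u=np.mgrid[:420,:560]; K=P['K']
    p=np.stack([(u-K[0,2])/K[0,0]*d,(v-K[1,2])/K[1,1]*d,d],-1)
    return p@P['pose'][:3,:3].T+P['pose'][:3,3]
E
python3 - <<'E'
from h import *
snap('top','top0');snap('side','side0')
s=manip.get_state();print(s['time_s'],s['position'],s['tcp_rot'],s['ft_force'])
E
```

```text
0.1 [ 0.16180698 -0.62906321  0.18596652] [[ 9.68480976e-01  2.49087196e-01 -4.11076989e-04]
 [ 2.49087528e-01 -9.68480020e-01  1.36183171e-03]
 [-5.89050078e-05 -1.42130226e-03 -9.99998988e-01]] [ 0.34202881 -0.56333083  0.75098871]
```

View pics/top0.png

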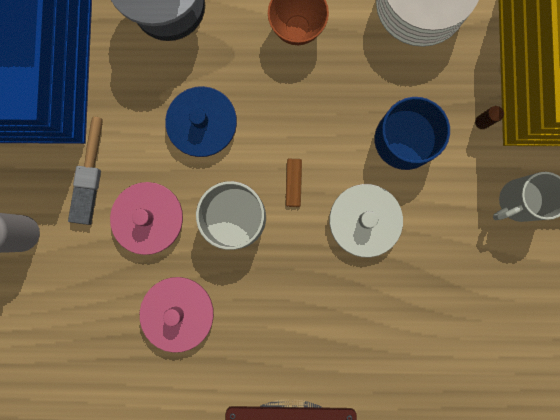

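View pics/side0.png

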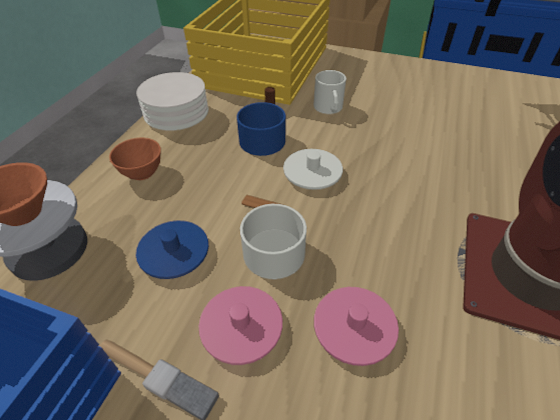

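Blue-lid candidates in the top view:
- blue disc with knob (201,121): matches the description, so this is my choice
- pink lids (146,218) and (177,315): look-alikes
- white lid (366,220): bystander
- blue jar (411,133): open, the target
- white jar (231,215): bystander

Next I'll measure positions and check the choice in a close crop.

```bash
python3 - <<'E'
from h import *
im,d,P=load('top0'); c=cloud(d,P)
def fit(name,u,v,r,z0,z1,blue):
    m=np.zeros((420,560),bool);V,U=np.mgrid[:420,:560];m=(np.hypot(U-u,V-v)<r)&(d>0)&(c[...,2]>z0)&(c[...,2]<z1)
    if blue: m&=(im[...,2].astype(int)>im[...,0]+20)
    p=c[m]; (x,y),rad=cv2.minEnclosingCircle(p[:,:2].astype(np.float32)); 
    print(name,m.sum(),'enc',round(x,4),round(y,4),round(rad,4),'z',np.percentile(p[:,2],[5,50,95]).round(4),'mean',p.mean(0).round(4))
fit('lid disc',201,121,45,.012,.03,1)
fit('lid knob',198,118,25,.045,.07,1)
fit('jar rim',411,133,48,.068,.082,1)
fit('wjar rim',231,215,45,.068,.085,0)
fit('wlid knob',370,218,25,.045,.07,0)
fit('wlid disc',366,220,45,.012,.03,0)
fit('pink',146,218,45,.012,.03,0)
s=load('side0')[0]
a=cv2.resize(im[70:190,140:300],None,fx=2.5,fy=2.5);b=cv2.resize(s[200:320,110:270],None,fx=2.5,fy=2.5)
cv2.imwrite('pics/crop.png',np.hstack([a,b])[...,::-1])
for k in('top0','side0'): print(load(k)[2]['pose'].round(3))
for q in [(295,183),(490,117),(170,10),(420,20),(545,195),(550,70)]: print(q,c[q[1],q[0]].round(3))
E
```

```text
lid disc 3579 enc 0.6285 0.1702 0.0659 z [0.0194 0.0217 0.0241] mean [0.6276 0.1694 0.0218]
lid knob 236 enc 0.6289 0.1699 0.0151 z [0.0503 0.0552 0.0578] mean [0.6277 0.1692 0.0548]
jar rim 696 enc 0.6018 -0.2084 0.0583 z [0.0692 0.0741 0.0765] mean [ 0.6019 -0.2086  0.0737]
wjar rim 662 enc 0.4537 0.107 0.0581 z [0.0703 0.0745 0.0768] mean [0.4544 0.1091 0.0743]
wlid knob 243 enc 0.4491 -0.1317 0.0148 z [0.0518 0.0554 0.0582] mean [ 0.449  -0.1309  0.0553]
wlid disc 3942 enc 0.4493 -0.132 0.0661 z [0.0194 0.0219 0.0241] mean [ 0.4488 -0.1313  0.0218]
pink 3852 enc 0.4502 0.2651 0.0661 z [0.0194 0.0219 0.0242] mean [0.4497 0.2637 0.0218]
[[ 0.008 -0.997  0.082  0.41 ]
 [-1.    -0.007  0.016  0.008]
 [-0.016 -0.082 -0.997  0.848]
 [ 0.     0.     0.     1.   ]]
[[-0.941 -0.242  0.236  0.288]
 [-0.338  0.687 -0.643  0.519]
 [-0.006 -0.685 -0.728  0.59 ]
 [ 0.     0.     0.     1.   ]]
(295, 183) [ 0.517 -0.004  0.008]
(490, 117) [ 0.628 -0.341  0.059]
(170, 10) [0.799 0.211 0.1  ]
(420, 20) [ 0.793 -0.218  0.078]
(545, 195) [ 0.497 -0.454  0.018]
(550, 70) [ 0.674 -0.39   0.159]
```

View pics/crop.png

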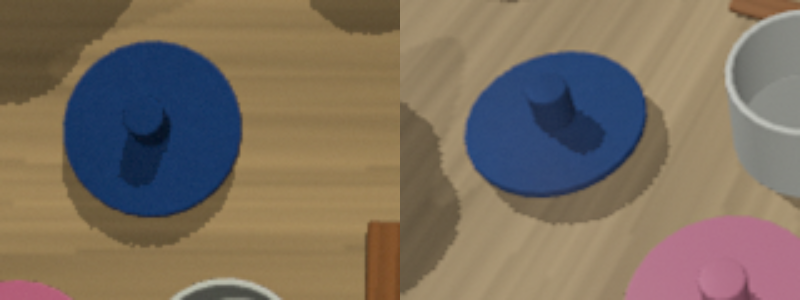

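The crop shows the blue disc, knob up and flat, at about (200,121) in the top view, so the choice holds. The measured radii and heights match the given sizes. I'll take an arc at a safe height.

Emit:
{"api": "play_rows", "payload": {"steps": "0 0 3 0 0 0 8.7; 2.5 2.4 6 0 0 0 8.7; 5.5 5.2 6 0 0 0 8.7; 8.5 8.1 6 0 0 0 8.7; 11.5 11 6 0 0 0 8.7; 14.5 13.8 6 0 0 0 8.7; 17.5 16.7 6 0 0 0 8.7; 20 19.5 6 0 0 0 8.7; 22.5 22.5 6 0 0 0 8.7; 25.2 25.6 6 0 0 0 8.7; 28 29 6 0 0 0 8.7; 31 32.5 6 0 0 0 8.7"}}

```text
time_s: 1.3
position: [0.4724, -0.3033, 0.2465]
tcp_rot: [[0.969, 0.248, -0.0], [0.248, -0.969, -0.0], [-0.0, -0.0, -1.0]]
ft_force: [1.5, -1.3, -0.6]
opening: 0.0872
gripper_force: 0.0
```

Emit:
{"api": "play_rows", "payload": {"steps": "2.5 3 0 0 0 0 8.7; 5 6.5 0 0 0 0 8.7; 7 10.5 0 0 0 0 8.7; 8.8 14.5 0 0 0 0 8.7; 10.2 18.5 0 0 0 0 8.7; 11.4 22.5 0 0 0 0 8.7; 12.5 26.5 0 0 0 0 8.7; 13.4 30.5 0 0 0 0 8.7; 14.2 34.5 0 0 0 0 8.7; 14.9 38.5 0 0 0 0 8.7; 15.2 41.5 0 0 0 0 8.7; 15.5 44 0 0 0 0 8.7"}}

```text
time_s: 2.5
position: [0.6265, 0.1379, 0.2462]
tcp_rot: [[0.968, 0.251, -0.001], [0.251, -0.968, 0.0], [-0.001, -0.001, -1.0]]
ft_force: [-0.0, 0.1, -0.2]
opening: 0.0874
gripper_force: 0.0
```

```bash
python3 - <<'E'
from h import *
im,d,P=snap('wrist','w0'); print(manip.get_state()['position'],manip.get_state()['qpos'])
c=cloud(d,P); b=(im[...,2].astype(int)>im[...,0]+20)&(d>0)
for n,z0,z1 in(('knob',.048,.065),('disc',.014,.03)):
    m=b&(c[...,2]>z0)&(c[...,2]<z1)&(np.hypot(c[...,0]-.628,c[...,1]-.17)<.08); p=c[m]
    if len(p): print(n,len(p),cv2.minEnclosingCircle(p[:,:2].astype(np.float32)),p.mean(0).round(4))
E
```

```text
[0.62586212 0.14275855 0.24604189] [  6.45963662  19.7540707  -30.80766843  78.44205839   9.82755984
  84.50448214 -99.01016182]
knob 511 ((0.6276682019233704, 0.16978973150253296), 0.015171587467193604) [0.6286 0.1692 0.0562]
disc 7762 ((0.6277536749839783, 0.16929422318935394), 0.06548158824443817) [0.6304 0.1699 0.0227]
```

View pics/w0.png

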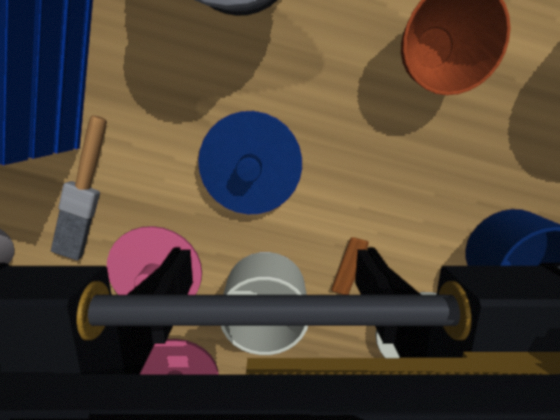

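The wrist view shows the lid at (250,163) with its knob up, and its position matches the top-view fit. Next I centre over it and descend partway.

Emit:
{"api": "play_rows", "payload": {"steps": "0.1 1.5 -1 0 0 0 8.7; 0.2 2.8 -3 0 0 0 8.7; 0.2 2.8 -6 0 0 0 8.7; 0.2 2.8 -9 0 0 0 8.7; 0.2 2.8 -11 0 0 0 8.7; 0.2 2.8 -12 0 0 0 8.7; 0.2 2.8 -12 0 0 0 8.7; 0.2 2.8 -12 0 0 0 8.7; 0.2 2.8 -12 0 0 0 8.7"}}

```text
time_s: 3.45
position: [0.6297, 0.1637, 0.1282]
tcp_rot: [[0.969, 0.249, 0.002], [0.249, -0.969, 0.001], [0.002, 0.0, -1.0]]
ft_force: [0.3, 0.5, -0.3]
opening: 0.0871
gripper_force: 0.0
```

```bash
python3 -c "
from h import *
print(manip.get_state()['position'])"
```

```text
[0.62973183 0.16373826 0.1281633 ]
```

Emit:
{"api": "play_rows", "payload": {"steps": "-0.1 0.6 -2 0 0 0 8.7; -0.1 0.6 -4.5 0 0 0 8.7; -0.1 0.6 -6.5 0 0 0 8.7; -0.1 0.6 -8 0 0 0 8.7; -0.1 0.6 -9 0 0 0 8.7; -0.1 0.6 -9.7 0 0 0 8.7; -0.1 0.6 -9.7 0 0 0 8.7; -0.1 0.6 -9.7 0 0 0 8.7; -0.1 0.6 -9.7 0 0 0 8.7", "grip_force": 30}}

```text
time_s: 4.35
position: [0.6285, 0.1697, 0.0307]
tcp_rot: [[0.968, 0.249, 0.001], [0.249, -0.968, 0.0], [0.001, -0.0, -1.0]]
ft_force: [0.5, 0.1, 0.3]
opening: 0.087
gripper_force: 0.0
```

Emit:
{"api": "play_rows", "payload": {"steps": "0 0 0 0 0 0 5; 0 0 0 0 0 0 3.5; 0 0 0 0 0 0 2; 0 0 0 0 0 0 2; 0 0 0 0 0 0 2; 0 0 0 0 0 0 2; 0 0 0 0 0 0 2; 0 0 0 0 0 0 2; 0 0 0 0 0 0 2; 0 0 0 0 0 0 2", "grip_force": 40}}

```text
time_s: 5.35
position: [0.6279, 0.1695, 0.0297]
tcp_rot: [[0.968, 0.249, -0.0], [0.249, -0.968, 0.0], [-0.0, -0.0, -1.0]]
ft_force: [-0.9, 0.6, -0.4]
opening: 0.0211
gripper_force: 0.0
```

The opening reads 21 mm with zero force, but the knob is 30 mm, so something is off. I'll look before moving.

```bash
python3 - <<'E'
from h import *
s=snap('side','s1')[0];t=snap('top','t1')[0];w=snap('wrist','w1')[0]
a=cv2.resize(s[140:290,80:280],(400,300));b=cv2.resize(t[40:190,110:310],(400,300));w=cv2.resize(w,(400,300))
cv2.imwrite('pics/c1.png',np.vstack([np.hstack([a,b]),np.hstack([w,w*0])])[...,::-1])
print(manip.get_state())
E
```

```text
{'time_s': 5.5, 'qpos': array([   3.19616944,   29.05075556,  -29.27821277,   92.32600626,
         15.49844794,   62.6940351 , -105.73994313]), 'dq': array([-0.0100119 ,  0.05683955, -0.08606858,  0.03020511, -0.01390132,
       -0.0276588 , -0.07748831]), 'joint_efforts': array([-4.37339713e-04, -6.95319772e+01, -8.81582022e+00, -3.56204832e+01,
        1.53458404e-03, -8.12029350e-02,  2.33224725e-06]), 'position': array([0.62795375, 0.16952417, 0.02974767]), 'tcp_rot': array([[ 9.68480487e-01,  2.49089431e-01,  4.08130071e-05],
       [ 2.49089428e-01, -9.68480487e-01,  6.04827562e-05],
       [ 5.45922163e-05, -4.84102806e-05, -9.99999997e-01]]), 'ft_force': array([-0.04163201, -0.17534498,  0.3043854 ]), 'torque': array([ 0.00651839,  0.00772526, -0.01146011]), 'gripper_force': 0.0, 'opening': 0.020289399122864833}
```

View pics/c1.png

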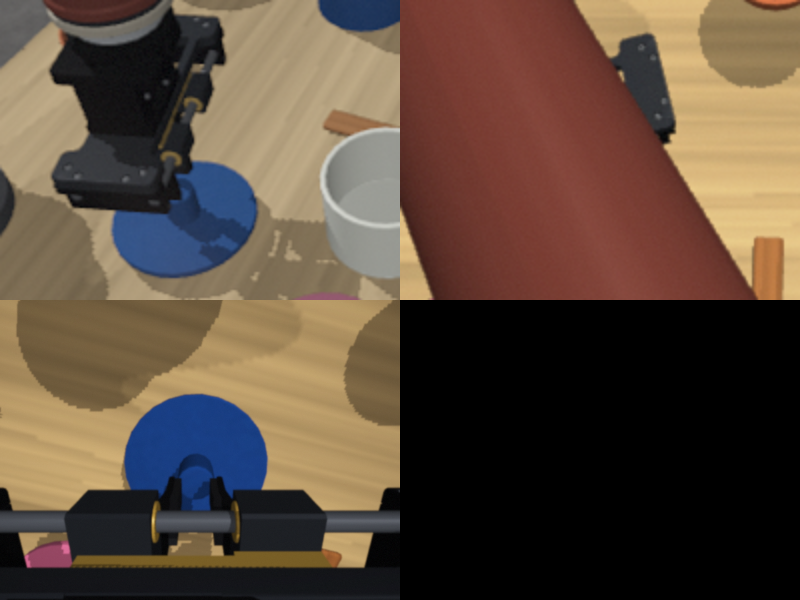

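The wrist panel (lower left) shows the knob at about (196,475), forward of the closed fingers. I'll measure where the lid is now.

```bash
python3 - <<'E'
from h import *
for f in('w1','s1'):
  im,d,P=load(f); c=cloud(d,P); b=(im[...,2].astype(int)>im[...,0]+20)&(d>0)
  for n,z0,z1 in(('knob',.048,.065),('disc',.014,.03)):
    m=b&(c[...,2]>z0)&(c[...,2]<z1)&(np.hypot(c[...,0]-.628,c[...,1]-.17)<.12); p=c[m]
    if len(p): print(f,n,len(p),cv2.minEnclosingCircle(p[:,:2].astype(np.float32)),p.mean(0).round(4),np.percentile(p,[0,100],0).round(4))
im,d,P=load('w1');c=cloud(d,P)
# finger tips: dark points below z .09
dk=(im.max(-1)<60)&(d>0)&(c[...,2]<.075)&(np.hypot(c[...,0]-.628,c[...,1]-.17)<.12)
p=c[dk];R=manip.get_state()['tcp_rot'];t=manip.get_state()['position'];q=(p-t)@R
print(len(q)); print(np.percentile(q,[0,5,50,95,100],0).round(4) if len(q) else '')
print((P['pose'][:3,3]-t)@R)
E
```

```text
w1 knob 1937 ((0.6279776096343994, 0.16963891685009003), 0.014929493889212608) [0.6299 0.1702 0.056 ] [[0.6134 0.1561 0.0481]
 [0.6426 0.1843 0.0649]]
w1 disc 20415 ((0.6280552744865417, 0.16954305768013), 0.06537742167711258) [0.6471 0.1744 0.0227] [[0.5826 0.1044 0.0198]
 [0.6933 0.2345 0.03  ]]
s1 knob 110 ((0.6262660026550293, 0.16959261894226074), 0.016464268788695335) [0.6229 0.171  0.0551] [[0.6154 0.1562 0.0482]
 [0.6373 0.1846 0.0649]]
s1 disc 2478 ((0.6295453906059265, 0.1705629527568817), 0.0656457245349884) [0.6172 0.1804 0.023 ] [[0.5648 0.105  0.0154]
 [0.6921 0.2361 0.03  ]]
344
[[-0.0392 -0.0354 -0.0452]
 [-0.0071 -0.0183 -0.0448]
 [ 0.0086 -0.0106 -0.0403]
 [ 0.0103  0.0171 -0.0073]
 [ 0.0107  0.0349  0.0088]]
[ 0.08005268 -0.00031952 -0.19866972]
```

```bash
python3 - <<'E'
from h import *
im,d,P=load('w1');a=im[200:380,180:380]
cv2.imwrite('pics/c2.png',cv2.convertScaleAbs(cv2.resize(a,(800,600) if 0 else (660,594),interpolation=cv2.INTER_CUBIC),alpha=1.6,beta=20)[...,::-1])
K,T=P['K'],np.linalg.inv(P['pose']);s=manip.get_state();R,t=s['tcp_rot'],s['position']
for q in [(0,0,0),(.0095,.0105,0),(.0095,-.0105,0),(.0095,.015,0),(.0095,-.015,0),(.0095,.015,-.026),(.0095,-.015,-.026),(.0095,.0105,-.045),(.0095,-.0105,-.045),(.0095,.015,-.045)]:
    w=R@np.array(q)+t; k=K@(T[:3,:3]@w+T[:3,3]); k/=k[2]; print(q,k[:2].round(1),((k[:2]-[180,200])*3.3).round())
E
```

```text
(0, 0, 0) [273.9 238.1] [310. 126.]
(0.0095, 0.0105, 0) [290.7 224. ] [365.  79.]
(0.0095, -0.0105, 0) [257.1 224. ] [254.  79.]
(0.0095, 0.015, 0) [297.9 224. ] [389.  79.]
(0.0095, -0.015, 0) [249.9 224. ] [231.  79.]
(0.0095, 0.015, -0.026) [301.2 239.8] [400. 131.]
(0.0095, -0.015, -0.026) [246.7 239.8] [220. 131.]
(0.0095, 0.0105, -0.045) [295.2 254.3] [380. 179.]
(0.0095, -0.0105, -0.045) [252.9 254.3] [241. 179.]
(0.0095, 0.015, -0.045) [304.2 254.3] [410. 179.]
```

View pics/c2.png

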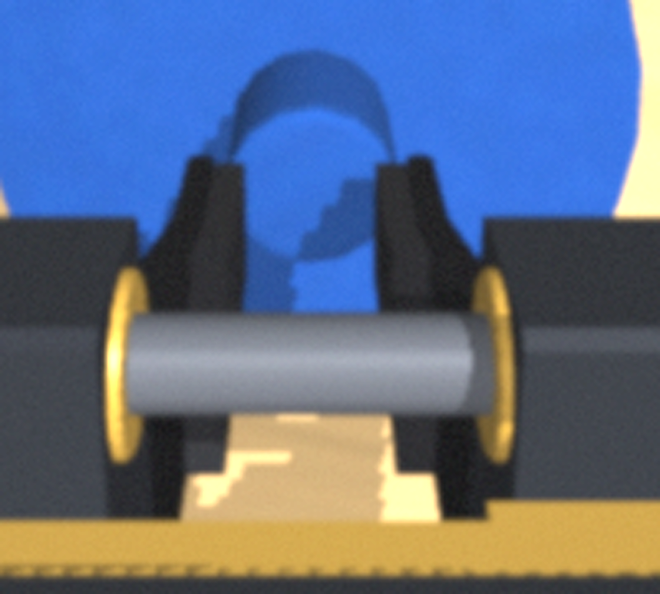

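The zoom shows the fingertips ending near (220,160) and (400,160) in the crop, over the top of the knob, although the stated TCP would put them at y≈79. The fingers look to be above the knob. I'll read the fingertip depth directly.

```bash
python3 - <<'E'
from h import *
im,d,P=load('w1');c=cloud(d,P);s=manip.get_state();R,t=s['tcp_rot'],s['position']
for X,Y in[(228,168),(228,180),(228,200),(228,230),(390,168),(390,180),(390,200),(390,230),(310,150),(310,200)]:
    u,v=int(180+X/3.3),int(200+Y/3.3); print((X,Y),c[v,u].round(4),((c[v,u]-t)@R).round(4),im[v,u])
im,d,P=load('w0');print(P['pose'][:3,3]-np.array([.62586,.14276,.24604]))
# side view: projected TCP
im,d,P=load('s1');K,T=P['K'],np.linalg.inv(P['pose']);k=K@(T[:3,:3]@t+T[:3,3]);print(k[:2]/k[2])
c=cloud(d,P);m=(im.max(-1)<70)&(d>0)&(np.hypot(*(c[...,:2]-t[:2]).transpose(2,0,1))<.12)&(c[...,2]>.03)
print(m.sum(),np.percentile(c[m],[0,2,10,50],0).round(3))
E
```

```text
(228, 168) [0.6329 0.1842 0.0671] [ 0.0084 -0.013  -0.0373] [19 22 30]
(228, 180) [0.6334 0.1839 0.0729] [ 0.0088 -0.0126 -0.0431] [16 18 17]
(228, 200) [0.6332 0.1834 0.0792] [ 0.0085 -0.0121 -0.0495] [18 17 17]
(228, 230) [0.633  0.1827 0.088 ] [ 0.0082 -0.0115 -0.0582] [19 18 19]
(390, 168) [0.6393 0.1596 0.0672] [ 0.0085  0.0125 -0.0375] [17 22 33]
(390, 180) [0.6395 0.16   0.0729] [ 0.0088  0.0121 -0.0431] [17 17 19]
(390, 200) [0.6395 0.1606 0.0802] [ 0.009   0.0115 -0.0504] [19 20 20]
(390, 230) [0.6393 0.1612 0.0894] [ 0.0089  0.0109 -0.0597] [17 16 17]
(310, 150) [0.6346 0.1718 0.0571] [ 0.007  -0.0005 -0.0274] [ 25  61 128]
(310, 200) [0.6255 0.1694 0.0565] [-0.0024 -0.0005 -0.0267] [ 22  58 124]
[0.07826265 0.01549272 0.19877766]
[172.24830734 244.30110606]
13113 [[0.531 0.071 0.031]
 [0.572 0.092 0.141]
 [0.585 0.157 0.164]
 [0.602 0.207 0.318]]
```

The fingers are centred laterally but end about 36 mm above the reported TCP: depth puts the tips at z≈0.066, above the knob top at 0.056. So I'll open, go down about 3.6 cm while watching the force, and close again.

Emit:
{"api": "play_rows", "payload": {"steps": "0 0 0 0 0 0 5.5; 0 0 0 0 0 0 5.5; 0 0 0 0 0 0 5.5; 0 0 0 0 0 0 5.5; 0 0 0 0 0 0 5.5; 0 0 -0.6 0 0 0 5.5; 0 0 -1.2 0 0 0 5.5; 0 0 -1.8 0 0 0 5.5; 0 0 -2.3 0 0 0 5.5; 0 0 -2.8 0 0 0 5.5; 0 0 -2.8 0 0 0 5.5; 0 0 -2.8 0 0 0 5.5"}}

```text
time_s: 6.7
position: [0.6279, 0.1695, 0.0016]
tcp_rot: [[0.968, 0.249, -0.0], [0.249, -0.968, 0.0], [-0.0, -0.0, -1.0]]
ft_force: [-0.5, 0.0, 0.3]
opening: 0.0547
gripper_force: 0.0
```

```bash
python3 - <<'E'
from h import *
im,d,P=snap('wrist','w2');c=cloud(d,P);s=manip.get_state();R,t=s['tcp_rot'],s['position'];print(t,s['opening'],s['ft_force'])
q=(c-t)@R
m=(im.max(-1)<45)&(d>0)&(q[...,0]>.005)&(q[...,0]<.0105)&(abs(q[...,1])<.045)&(q[...,2]>-.06)
p=q[m];print(m.sum())
for sg in(-1,1):
    k=p[p[:,1]*sg>0];print(sg,np.percentile(k[:,2],[50,90,97,99,100]).round(4),np.percentile(k[:,1],[2,50,98]).round(4))
b=(im[...,2].astype(int)>im[...,0]+20)&(d>0)&(c[...,2]>.048)&(c[...,2]<.065);print(cv2.minEnclosingCircle(c[b][:,:2].astype(np.float32)))
E
```

```text
[0.62810377 0.16965581 0.00193929] 0.05485357784548613 [ 0.50777608 -0.20499839  0.73392646]
872
-1 [-0.0501 -0.04   -0.0383 -0.0376 -0.0367] [-0.0361 -0.0315 -0.0276]
1 [-0.05   -0.0403 -0.0384 -0.0375 -0.0368] [0.0272 0.0311 0.0356]
((0.637100100517273, 0.17210006713867188), 0.03760669007897377)
```

The tips are now at z≈0.038 with no contact. I'll go down another 0.8 cm and close.

Emit:
{"api": "play_rows", "payload": {"steps": "0 0 -0.4 0 0 0 5.5; 0 0 -0.8 0 0 0 5.5; 0 0 -0.8 0 0 0 5.5; 0 0 -0.8 0 0 0 4; 0 0 -0.8 0 0 0 3; 0 0 -0.8 0 0 0 2; 0 0 -0.8 0 0 0 2; 0 0 -0.8 0 0 0 2; 0 0 -0.8 0 0 0 2; 0 0 -0.8 0 0 0 2; 0 0 -0.8 0 0 0 2; 0 0 -0.8 0 0 0 2", "grip_force": 40}}

```text
time_s: 7.95
position: [0.628, 0.1695, -0.0062]
tcp_rot: [[0.968, 0.249, 0.0], [0.249, -0.968, -0.0], [0.0, 0.0, -1.0]]
ft_force: [-0.5, -0.5, 1.9]
opening: 0.0294
gripper_force: 40.0
```

Gripped: 29.4 mm opening at 40 N. Now lift.

Emit:
{"api": "play_rows", "payload": {"steps": "0 0 0.5 0 0 0 2; 0 0 1.2 0 0 0 2; 0 0 2.2 0 0 0 2; 0 0 3.5 0 0 0 2; 0 0 5 0 0 0 2; 0 0 7 0 0 0 2; 0 0 9 0 0 0 2; 0 0 11 0 0 0 2; 0 0 12.5 0 0 0 2; 0 0 13 0 0 0 2; 0 0 13 0 0 0 2; 0 0 13 0 0 0 2"}}

```text
time_s: 9.15
position: [0.6274, 0.1693, 0.1229]
tcp_rot: [[0.968, 0.249, -0.001], [0.249, -0.968, -0.0], [-0.001, 0.0, -1.0]]
ft_force: [-0.1, 0.5, -3.6]
opening: 0.0291
gripper_force: 40.0
```

The wrist force is −3.6 N, which matches the lid's weight. Carry it toward the jar.

Emit:
{"api": "play_rows", "payload": {"steps": "-0.1 -1 0 0 0 0 2; -0.2 -3 0 0 0 0 2; -0.4 -6 0 0 0 0 2; -0.6 -9 0 0 0 0 2; -0.8 -12 0 0 0 0 2; -1 -15 0 0 0 0 2; -1.2 -18 0 0 0 0 2; -1.4 -21 0 0 0 0 2; -1.6 -24 0 0 0 0 2; -1.8 -27 0 0 0 0 2; -2 -29 0 0 0 0 2; -2.2 -30 0 0 0 0 2"}}

```text
time_s: 10.35
position: [0.6047, -0.134, 0.1228]
tcp_rot: [[0.969, 0.246, -0.002], [0.246, -0.969, -0.001], [-0.002, 0.0, -1.0]]
ft_force: [-0.1, -0.4, -4.0]
opening: 0.0293
gripper_force: 40.0
```

Emit:
{"api": "play_rows", "payload": {"steps": "-0.1 -1.5 0 0 0 0 2; -0.2 -3.5 0 0 0 0 2; -0.3 -5.5 0 0 0 0 2; -0.4 -7 0 0 0 0 2; -0.4 -7.8 0 0 0 0 2; -0.4 -7.8 0 0 0 0 2; -0.4 -7.8 0 0 0 0 2; -0.4 -7.8 0 0 0 0 2"}}

```text
time_s: 11.15
position: [0.6022, -0.2069, 0.1238]
tcp_rot: [[0.968, 0.251, 0.0], [0.251, -0.968, 0.001], [0.0, -0.001, -1.0]]
ft_force: [-0.1, 0.5, -4.0]
opening: 0.029
gripper_force: 40.0
```

```bash
python3 - <<'E'
from h import *
snap('wrist','w3');snap('side','s3')
s=manip.get_state();print(s['position'],s['opening'],s['ft_force'],s['time_s'])
for f in('w3','s3'):
  im,d,P=load(f);c=cloud(d,P);b=(im[...,2].astype(int)>im[...,0]+20)&(d>0)&(np.hypot(c[...,0]-.602,c[...,1]+.2085)<.1)
  for n,z0,z1 in(('jar rim',.065,.08),('jar wall',.01,.08),('lid disc top',.145,.157),('knob',.17,.19),('under',.12,.14)):
    p=c[b&(c[...,2]>z0)&(c[...,2]<z1)]
    if len(p)>5: print(f,n,len(p),cv2.minEnclosingCircle(p[:,:2].astype(np.float32)),p.mean(0).round(4),np.percentile(p,[1,99],0).round(4).tolist())
a=load('w3')[0][:,::1];b=load('s3')[0][40:250,140:420]
cv2.imwrite('pics/c3.png',np.hstack([cv2.resize(a,(400,300)),cv2.resize(b,(400,300))])[...,::-1])
E
```

```text
[ 0.6021881  -0.20728762  0.12384109] 0.028813392166564783 [ 0.61037868 -0.64239777 -3.99059026] 11.25
w3 jar wall 45 ((0.6550042629241943, -0.19848716259002686), 0.014970055781304836) [ 0.6563 -0.1965  0.0201] [[0.6523, -0.2125, 0.0123], [0.6584, -0.1843, 0.0306]]
w3 lid disc top 25005 ((0.6018656492233276, -0.20638151466846466), 0.06593997031450272) [ 0.6235 -0.2012  0.1526] [[0.5417, -0.2636, 0.1511], [0.6651, -0.1448, 0.154]]
w3 knob 2575 ((0.6116892099380493, -0.20423844456672668), 0.024778833612799644) [ 0.6093 -0.2049  0.1837] [[0.5984, -0.2261, 0.1706], [0.6174, -0.1919, 0.1877]]
s3 jar rim 490 ((0.6034674644470215, -0.20726019144058228), 0.0585930198431015) [ 0.6003 -0.2023  0.0719] [[0.5472, -0.2633, 0.0652], [0.6582, -0.1504, 0.0779]]
s3 jar wall 2035 ((0.6041171550750732, -0.20708923041820526), 0.05908297002315521) [ 0.6013 -0.2027  0.0471] [[0.547, -0.2638, 0.0108], [0.6575, -0.1505, 0.0773]]
s3 lid disc top 1313 ((0.6045711636543274, -0.20398898422718048), 0.06545920670032501) [ 0.5991 -0.1928  0.1529] [[0.5419, -0.2646, 0.147], [0.6637, -0.1416, 0.1552]]
s3 knob 32 ((0.6039608716964722, -0.2049141228199005), 0.025832463055849075) [ 0.597  -0.1986  0.1786] [[0.5907, -0.224, 0.1707], [0.6107, -0.1796, 0.1883]]
```

View pics/c3.png

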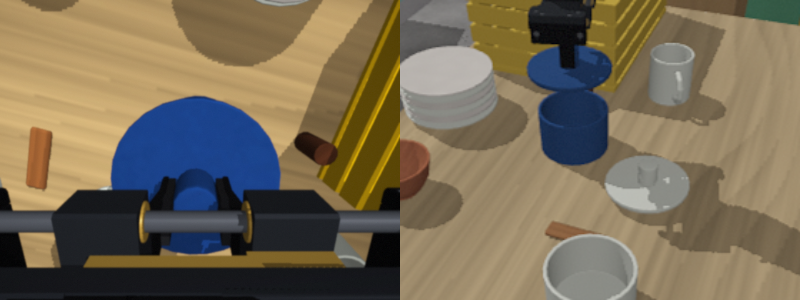

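The picture shows the lid held level at (195,165) in the wrist panel, directly over the blue jar. It needs about −2 mm in y and 69.5 mm down.

Emit:
{"api": "play_rows", "payload": {"steps": "0 -0.2 -0.7 0 0 0 2; 0 -0.2 -1.8 0 0 0 2; 0 -0.2 -3 0 0 0 2; 0 -0.2 -4 0 0 0 2; 0 -0.2 -4.8 0 0 0 2; 0 -0.2 -5.4 0 0 0 2; 0 -0.2 -5.8 0 0 0 2; 0 -0.2 -6.2 0 0 0 2; 0 -0.2 -6.5 0 0 0 2; 0 -0.2 -6.7 0 0 0 2; 0 -0.2 -6.7 0 0 0 2; 0 -0.2 -6.7 0 0 0 2"}}

```text
time_s: 12.45
position: [0.602, -0.2105, 0.057]
tcp_rot: [[0.969, 0.249, 0.0], [0.249, -0.969, -0.0], [0.0, 0.0, -1.0]]
ft_force: [-0.2, -0.3, -4.5]
opening: 0.0291
gripper_force: 40.0
```

Emit:
{"api": "play_rows", "payload": {"steps": "0 0.1 -0.1 0 0 0 2; 0 0.1 -0.2 0 0 0 2; 0 0.1 -0.3 0 0 0 2; 0 0.1 -0.3 0 0 0 2; 0 0.1 -0.3 0 0 0 2"}}

```text
time_s: 12.95
position: [0.6021, -0.2093, 0.0548]
tcp_rot: [[0.968, 0.249, 0.0], [0.249, -0.968, -0.0], [0.0, 0.0, -1.0]]
ft_force: [-3.4, 2.3, 6.0]
opening: 0.0292
gripper_force: 40.0
```

The force has gone positive (+6 N), so the lid is resting on the rim. Release and retreat straight up.

Emit:
{"api": "play_rows", "payload": {"steps": "0 0 0 0 0 0 2.9; 0 0 0 0 0 0 3.2; 0 0 0 0 0 0 4; 0 0 0 0 0 0 5; 0 0 0 0 0 0 6; 0 0 0 0 0 0 6; 0 0 0 0 0 0 6; 0 0 0 0 0 0 6", "grip_force": 5}}

```text
time_s: 13.75
position: [0.6019, -0.2095, 0.0537]
tcp_rot: [[0.968, 0.249, -0.0], [0.249, -0.968, 0.0], [-0.0, -0.0, -1.0]]
ft_force: [0.0, 0.3, 0.3]
opening: 0.0595
gripper_force: 0.0
```

Emit:
{"api": "play_rows", "payload": {"steps": "0 0 1 0 0 0 6; 0 0 2 0 0 0 6; 0 0 3.5 0 0 0 6; 0 0 5.5 0 0 0 6; 0 0 8 0 0 0 6; 0 0 11 0 0 0 6; 0 0 14 0 0 0 6; 0 0 15 0 0 0 6; 0 0 15 0 0 0 6; 0 0 15 0 0 0 6"}}

```text
time_s: 14.75
position: [0.6015, -0.2094, 0.2031]
tcp_rot: [[0.968, 0.249, -0.001], [0.249, -0.968, 0.0], [-0.001, -0.0, -1.0]]
ft_force: [-0.2, -0.0, 0.0]
opening: 0.06
gripper_force: 0.0
```

```bash
python3 - <<'E'
from h import *
snap('wrist','w4');snap('side','s4')
s=manip.get_state();print(s['position'],s['opening'],s['ft_force'],s['time_s'])
for f in('w4','s4'):
  im,d,P=load(f);c=cloud(d,P);b=(im[...,2].astype(int)>im[...,0]+20)&(d>0)&(np.hypot(c[...,0]-.602,c[...,1]+.2085)<.1)
  for n,z0,z1 in(('disc',.078,.09),('knob',.11,.125),('wall',.01,.07)):
    p=c[b&(c[...,2]>z0)&(c[...,2]<z1)]
    if len(p)>5:
      A=np.c_[p[:,:2],np.ones(len(p))];g=np.linalg.lstsq(A,p[:,2],rcond=None)[0]
      print(f,n,len(p),cv2.minEnclosingCircle(p[:,:2].astype(np.float32)),p.mean(0).round(4),'slope',g[:2].round(3))
E
```

```text
[ 0.60110266 -0.20935585  0.20217275] 0.059911097100573324 [-0.66372031  0.9839345  -0.46601104] 14.85
w4 disc 12695 ((0.6016611456871033, -0.20920254290103912), 0.06558945029973984) [ 0.6054 -0.2082  0.0837] slope [ 0.001 -0.   ]
w4 knob 876 ((0.602023720741272, -0.20919740200042725), 0.015196620486676693) [ 0.603  -0.2088  0.1172] slope [-0.055 -0.014]
s4 disc 1277 ((0.6037662029266357, -0.20710894465446472), 0.06668350845575333) [ 0.5994 -0.1966  0.0842] slope [ 0.007 -0.012]
s4 knob 101 ((0.6046361327171326, -0.20616990327835083), 0.014913080260157585) [ 0.6035 -0.203   0.1165] slope [ 0.056 -0.188]
s4 wall 941 ((0.597095251083374, -0.19220584630966187), 0.05466010421514511) [ 0.5853 -0.1659  0.0404] slope [-0.035  0.071]
```

The lid is home: disc top at z≈0.083, level, and concentric within about 2 mm. The gripper is clear.

```bash
python3 -c "
from bench import manip
print(manip.job_done())"
```

```text
the job is handed in; nothing more can be done
None
```

The blue lid is on the blue jar, fully home, level and centred to within about 2 mm by my last measurement; the gripper is clear, and the job was handed in at about 15 s with no verdict returned.

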